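Tighten the tie-rod nut deep in the bar cart's corner post

TASK

One near corner post of the brass bar cart has its ball finial off and is loose: take the T-handle socket driver from the walnut block, lower it down the open post and feel it gently onto the square nut at the bottom of the bore, then turn the nut clockwise until it is just snug, without bearing down on it or forcing it, because it clamps the glass top. Then lift the driver out, stand it fully back in its hole in the block and let go. Leave the finial off and leave the tumblers and the olive dish where they are.

Things in the scene. Friction and masses are not known exactly. Their poses are not given: they have to be found in the camera images.
- driver: T-handle square-socket driver, 193 mm long, 0.2 to 0.45 kg, upright in the block. Origin: centre of the socket's open end; z up. Socket 33 mm across, 32 mm long, its square opening 21 mm across flats (two flats square to the driver's x), 18 mm deep; shaft 13 mm thick; black flat-sided grip 90 mm long (x), 20 mm thick (y), 38 mm tall, from 155 to 193 mm above the origin. A grip of 60 N is plenty.
- post: the open, loose brass corner post, upright, 40 mm tube; origin on its axis at the height of the glass top
- mouth (a point): centre of the post's open mouth, 70 mm above the glass: ferrule 48 mm across, bore 36 mm across with a countersink 4 mm deep that widens it to 42 mm
- seat (a point): floor of the bore on its axis, 123 mm below the mouth; a fully seated driver has its origin here. The steel square nut stands on it: 18 mm across flats, 13 mm high, top edges bevelled over 3.5 mm. How its flats lie cannot be seen or read and always differs: the socket drops on within about 10 degrees of alignment, else it rests 10 to 13 mm too high
- nut (a joint): turn of the nut, rad, growing clockwise from above: -0.95 to -0.5 at the start, 0 = fully tight. It does not tell how the flats lie. Turning takes some 0.1 to 0.15 N m until it comes up hard at 0. The socket has some 10 degrees of play either way on the nut
- pocket (a point): centre of the floor of the driver's hole in the walnut block (80 x 80 x 60 mm, fixed): hole 37 mm across, 45 mm deep, its floor 15 mm and the block's top 60 mm above the glass. Here the driver's origin starts and must end
- finial: brass ball finial, 47 mm across its flange, 63 mm tall, standing on the glass between the two near posts; origin under its centre
- dish: white ceramic olive dish, 104 mm across, 38 mm high; origin under its centre
- tumbler1: faceted crystal tumbler, 80 mm across, 90 mm high; origin under its centre
- tumbler2: a second, equal tumbler

How it is judged:
By the outcome, as a careful person would: the job done as asked, in the order asked, and still so for the second after the job is handed in, with the robot touching nothing.
It also fails if it takes over 70 s, if anything falls off the work surface, if the arm or the gripper's body presses on something with over 40 N, if the wrist force passes 120 N, or if a joint passes its speed limit or range.

ROBOT

A 6-joint arm with a two-finger parallel gripper is mounted at the origin on the work surface. World frame = base frame: x ahead of the robot, y to its left, z up, the work surface at z = 0. Lengths are in m, angles in rad, forces in N, time in s.
With the tool pointing down it reaches from about 0.35 to 0.975 m from the base axis. Payload 4.9 kg.
Tool frame: the origin (TCP) lies at the very end of the fingers, on their centre line; the grasp point (between the pads) lies 19 mm behind it; x points along the fingers, y is the direction in which the jaws open and shut, and the axes are right-handed (so a half turn about x gives the same grasp; the last joint's range is limited). The gripper opens to 85 mm and grips with 20 to 120 N. Pads are 22 mm wide; open, the fingers measure 114 mm over their backs; the gripper's body (76 mm by 85 mm) begins 54 mm behind the grasp point. The pads swing forward as they close: fully open they stand 13 mm farther back than shut.
Start: joints at [1.122, 0.053, 1.613, -0, 1.476, -0.119], TCP at [0.202, 0.591, 0.194] pointing down, gripper open.
Joint ranges: [-3.01, 3.01], [-1.01, 2.22], [0.06, 2.58], [-1.02, 4.17], [0.09, 2.62], [-3.14, 3.14]. Speed limits (rad/s): [2.57, 2.57, 3.14, 3.14, 3.14, 3.14].

INTERFACE

Orientations are given as a unit quaternion [w, x, y, z].
In Python, from plant import manip gives the robot as it stands.
- The arm moves only by the tool play_rows, never from a script. Its argument "plan" is a list of rows, each a list of 5 numbers: the shift along the tool's x, y, z in mm, then the turn about the tool's x in rad, then the closure, from -1 (fully open) to 1 (shut). A call has 1 to 8 rows; each row is the pose to reach, as a shift and turn from the pose commanded when the call began, along the tool's axes at that moment; what a row does not reach only later rows make up. A row lasts 1/8 s, in which the tool goes at most 62.5 mm and 10.7 degrees, less where a joint would pass 70% of its speed; a pose out of reach is approached as far as the arm can. A call with a gripper value outside its range is refused whole. The fingers move at their own pace and stop on an object; the grip force is fixed at half the most. Time passes only in rows, so rows that repeat a pose let the fingers close. It gives the time, the measured TCP pose, the force and the opening at its end, in the units of the state.
- manip.state(): the state, without advancing time (a new reading comes with each control period).
- manip.grab_frame(name): name is "scene" or "top" or "wrist"; returns a dict with "img" (480x640x3 uint8, red, green, blue), "range_z" (480x640 float32, m along the optical axis (not along the pixel's ray), 0 where there is no reading), "fx", "fy", "cx", "cy" (pixels), "k1" (the pictures are not rectified: a ray, as slopes to the right and down, at radius r is drawn at 1 + k1 r^2 times it, then the intrinsics apply), "origin" and "rotation" of the camera in the world. Camera axes: x right, y up, looking along -z (the intrinsics and any distortion apply to the point x, -y, -z); pixel columns grow to the right and rows downward; lengths in m; the calibration is good to about 2 mm. A picture is of the moment at which its call begins.
- manip.job_done(): hands the job in, once; it reports no verdict.
The state is a dict: "time": time; "joint_pos": joint angles; "joint_vel": joint speeds; "joint_efforts": joint torques, N m; "tool_pos": TCP position; "tool_rot": TCP orientation; "contact_force": force on the tool from outside, world axes, zero at the start; "ft_torque": the same for the moment, N m; "gripper_width": opening from 0.0 (shut) to 1.0 (fully open).
Only numpy, scipy, OpenCV 4.12 (cv2) and the standard library are available. Lean on these libraries where they do the work, as an engineer would, in place of code of your own. Each camera call takes 0.05 s, during which the arm holds its last target. There are 200 camera calls.

## Working session

There is one attempt and no reset: what is moved stays moved. The work goes in short steps, Python scripts to look and compute and a tool call to move; the robot and the scene stay as the last step left them, time stands still between calls to the robot, and variables do not carry over. Pictures are saved under pics/ and viewed, about 8 in all and at most 12, crops included, and the job is handed in when it is done.

Besides the shell and the picture viewer there is one more tool, called after ">>>" by a JSON object that holds its "name" and its "arguments", one argument or row to a line. play_rows: Moves the arm, as the interface text tells. Its arguments: {"type":"object","properties":{"plan":{"type":"array"}},"required":["plan"]}

```bash
mkdir -p pics; cat > h.py <<'E'
import numpy as np, cv2
from plant import manip
def grab(n):
    f=manip.grab_frame(n); return f
def ray(f,u,v):
    K=np.array([[f['fx'],0,f['cx']],[0,f['fy'],f['cy']],[0,0,1.]])
    p=cv2.undistortPoints(np.array([[[u,v]]],float),K,np.array([f['k1'],0,0,0.]))[0,0]
    return np.array(f['origin']),np.array(f['rotation'])@np.array([p[0],-p[1],-1])
def onz(f,u,v,z):
    o,d=ray(f,u,v); return o+d*(z-o[2])/d[2]
def pt(f,u,v):
    o,d=ray(f,u,v); return o+d*f['range_z'][int(v),int(u)]
def rnd(x): return np.round(x,4).tolist()
def st():
    s=manip.state(); print({k:np.round(v,4).tolist() for k,v in s.items() if k in('time','joint_pos','tool_pos','tool_rot','contact_force','ft_torque','gripper_width')})
    return s
E
python3 - <<'E'
from h import *
import pickle
st()
for n in('scene','top'):
    f=grab(n); pickle.dump(f,open(n+'.pkl','wb')); print(n,rnd(f['origin']),rnd(f['rotation']),f['fx'],f['k1'])
    cv2.imwrite(f'pics/{n}0.png',f['img'][:,:,::-1])
E
```

```text
{'time': 0.0, 'joint_pos': [1.122, 0.0533, 1.6143, -0.0, 1.476, -0.119], 'tool_pos': [0.2021, 0.5907, 0.1932], 'tool_rot': [0.6973, 0.1154, 0.6977, -0.1168], 'contact_force': [-0.7701, 1.0634, 0.361], 'ft_torque': [-0.0207, 0.0278, -0.0156], 'gripper_width': 0.9988}
scene [0.9654, 0.5514, 0.6654] [0.2653, 0.111, 0.3696, 0.8835] 539.8799013718972 -0.0572639344747447
top [0.5437, 0.0359, 0.7062] [-0.7018, -0.0336, 0.0318, 0.7109] 460.8401271942155 0.03645240083035975
```

```bash
sed -i "s/np.array(f\['rotation'\])@np.array(\[p\[0\],-p\[1\],-1\])/R.from_quat(np.roll(f['rotation'],-1)).apply([p[0],-p[1],-1])/; 1a from scipy.spatial.transform import Rotation as R" h.py; cat h.py | head -12
```

```text
import numpy as np, cv2
from scipy.spatial.transform import Rotation as R
from plant import manip
def grab(n):
    f=manip.grab_frame(n); return f
def ray(f,u,v):
    K=np.array([[f['fx'],0,f['cx']],[0,f['fy'],f['cy']],[0,0,1.]])
    p=cv2.undistortPoints(np.array([[[u,v]]],float),K,np.array([f['k1'],0,0,0.]))[0,0]
    return np.array(f['origin']),R.from_quat(np.roll(f['rotation'],-1)).apply([p[0],-p[1],-1])
def onz(f,u,v,z):
    o,d=ray(f,u,v); return o+d*(z-o[2])/d[2]
def pt(f,u,v):
```

View pics/scene0.png

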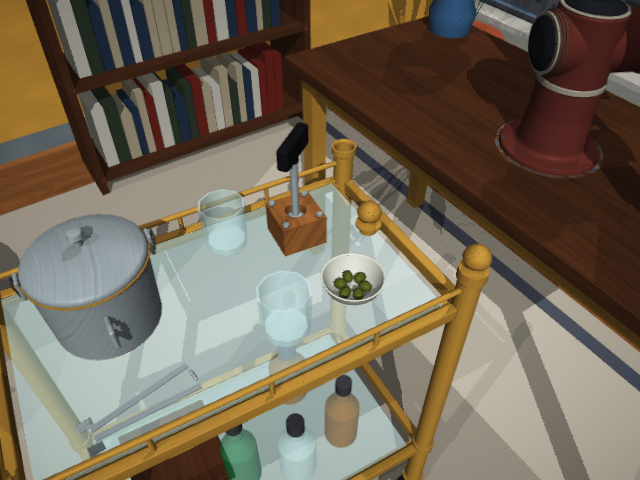

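View pics/top0.png

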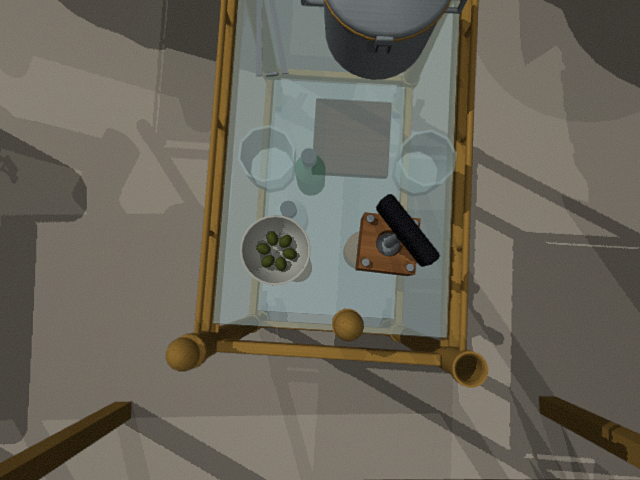

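```bash
python3 - <<'E'
from h import *
import pickle
t=pickle.load(open('top.pkl','rb')); s=pickle.load(open('scene.pkl','rb'))
def dump(f,l):
    for n,u,v in l: print(n,rnd(pt(f,u,v)),f['range_z'][v,u])
dump(t,[('grip a',390,208),('grip mid',408,231),('grip b',427,254),('glass',340,210),('glass2',240,300),('blocktop',366,262),('blocktop2',405,270),('ferr',470,353),('ferr2',485,370),('bore',470,370),('fin',348,323),('post2',185,352),('rail',465,300),('dish',275,245)])
dump(s,[('grip',293,147),('ferr',344,144),('glass',400,310),('fin',369,210)])
# grip mask: dark & high points
P=np.array([[pt(t,u,v) for u in range(360,450)] for v in range(180,280)])
z=P[...,2]; img=t['img'][180:280,360:450]
zt=np.percentile(z[(img.max(2)<60)],95);print('zt',zt)
m=((z>zt-0.012)).astype(np.uint8)
c=max(cv2.findContours(m,0,2)[0],key=cv2.contourArea); r=cv2.minAreaRect(c);print(r)
b=cv2.boxPoints(r)+[360,180]; w=np.array([onz(t,u,v,zt) for u,v in b]); print(w.round(4), w.mean(0))
sel=P[(m>0)]; print('mean3d',sel.mean(0),sel[:,2].min())
# ferrule outline
P=np.array([[pt(t,u,v) for u in range(440,500)] for v in range(335,405)]); z=P[...,2]
zf=np.percentile(z,95); print('zf',zf)
m=((z>zf-0.008)).astype(np.uint8); c=max(cv2.findContours(m,0,2)[0],key=cv2.contourArea); print(cv2.minEnclosingCircle(c),cv2.contourArea(c))
(u,v),_=cv2.minEnclosingCircle(c); print('mouth',onz(t,u+440,v+335,zf))
E
```

```text
grip a [0.6341, -0.0416, 0.2095] 0.50277674
grip mid [0.6089, -0.0607, 0.2075] 0.50239646
grip b [0.5834, -0.0801, 0.209] 0.49851677
glass [0.6702, 0.0033, 0.0002] 0.7145646
glass2 [0.5336, 0.1579, -0.0004] 0.70287573
blocktop [0.5849, -0.0288, 0.0636] 0.64351505
blocktop2 [0.5732, -0.0832, 0.0616] 0.6443269
ferr [0.4599, -0.1651, 0.071] 0.62437737
ferr2 [0.4374, -0.184, 0.0707] 0.6225311
bore [0.4293, -0.1795, 0.0216] 0.67070115
fin [0.501, -0.0022, 0.0624] 0.6370004
post2 [0.4714, 0.2064, 0.1157] 0.5815799
rail [0.5302, -0.1716, 0.0388] 0.66287404
dish [0.6163, 0.1036, 0.0068] 0.70327365
grip [0.6241, -0.0393, 0.2039] 0.8089864
ferr [0.4277, -0.1768, 0.0598] 1.0688866
glass [0.5675, 0.1764, 0.0008] 0.8455682
fin [0.5046, 0.0069, 0.0557] 0.9324981
zt 0.2092416889305015
((47.82036209106445, 49.85701370239258), (82.00271606445312, 20.059289932250977), 51.911224365234375)
[[ 0.6391 -0.025   0.2092]
 [ 0.6526 -0.0425  0.2092]
 [ 0.5811 -0.095   0.2092]
 [ 0.5679 -0.0776  0.2092]] [ 0.610172   -0.06003926  0.20924169]
mean3d [ 0.60891943 -0.05865273  0.21940344] 0.19748984764044974
zf 0.06962208569431444
((28.76302719116211, 33.514888763427734), 19.328235626220703) 1020.5
mouth [ 0.43931375 -0.16285194  0.06962209]
```

```bash
cat >> h.py <<'E'
def goto(xyz,yaw=None):
    """shift in tool axes (mm) and turn about tool x from current measured pose; yaw = world angle of tool y, deg"""
    s=manip.state(); T=R.from_quat(np.roll(s['tool_rot'],-1))
    d=T.inv().apply(np.array(xyz)-s['tool_pos'])*1000
    y=T.apply([0,1,0]); a=np.degrees(np.arctan2(y[1],y[0]))
    print('tool x',rnd(T.apply([1,0,0])),'yaw',round(a,2),'shift mm',d.round(1), 'turn', None if yaw is None else round(-np.radians((yaw-a+180)%360-180),3),'j6',s['joint_pos'][5])
E
python3 - <<'E'
from h import *
goto([.6095,-.0595,.30],126.5)
goto([.6095,-.0595,.30],-53.5)
E
```

```text
tool x [-0.0008, -0.0017, -1.0] yaw 71.1 shift mm [-106.  -483.5  596. ] turn -0.967 j6 -0.11898091943692743
tool x [-0.0008, -0.0017, -1.0] yaw 71.1 shift mm [-106.  -483.5  596. ] turn 2.175 j6 -0.11898091943692743
```

>>> {"name": "play_rows", "arguments": {
  "plan": [
    [-55, 0, 0, -0.1, -1],
    [-106, -20, 25, -0.25, -1],
    [-106, -55, 70, -0.4, -1],
    [-106, -90, 115, -0.55, -1],
    [-106, -127, 160, -0.7, -1],
    [-106, -164, 205, -0.85, -1],
    [-106, -200, 250, -0.967, -1],
    [-106, -237, 295, -0.967, -1]
  ]
}}

```text
time: 1.1
tool_pos: [0.4052, 0.2698, 0.2999]
tool_rot: [0.671, -0.222, 0.672, 0.222]
contact_force: [0.8, 1.0, -0.2]
gripper_width: 1.004
```

```bash
python3 - <<'E'
from h import *
st();goto([.6095,-.0595,.30],126.5)
E
```

```text
{'time': 1.1, 'joint_pos': [0.4344, -0.3237, 1.7808, -0.0, 1.6847, -1.7745], 'tool_pos': [0.4052, 0.2698, 0.2999], 'tool_rot': [0.6713, -0.2218, 0.6715, 0.2218], 'contact_force': [0.8131, 1.0223, -0.2127], 'ft_torque': [0.0095, 0.0025, -0.0318], 'gripper_width': 1.0038}
tool x [-0.0002, -0.0001, -1.0] yaw 126.56 shift mm [-1.000e-01 -3.862e+02 -3.210e+01] turn 0.001 j6 -1.7745379276649802
```

>>> {"name": "play_rows", "arguments": {
  "plan": [
    [0, -58, -5, 0, -1],
    [0, -116, -10, 0, -1],
    [0, -174, -15, 0, -1],
    [0, -232, -20, 0, -1],
    [0, -290, -25, 0, -1],
    [0, -345, -30, 0, -1],
    [0, -386, -32, 0, -1],
    [0, -386, -32, 0, -1]
  ]
}}

```text
time: 2.1
tool_pos: [0.609, -0.06, 0.2988]
tool_rot: [0.671, -0.22, 0.673, 0.221]
contact_force: [-0.0, 1.1, -0.8]
gripper_width: 0.999
```

```bash
python3 - <<'E'
from h import *
import pickle
st(); f=grab('wrist'); pickle.dump(f,open('w1.pkl','wb')); cv2.imwrite('pics/w1.png',f['img'][:,:,::-1]); print(rnd(f['origin']),rnd(f['rotation']))
E
```

```text
{'time': 2.1, 'joint_pos': [-0.2197, -0.0167, 1.5116, -0.0002, 1.6492, -2.4242], 'tool_pos': [0.609, -0.06, 0.2988], 'tool_rot': [0.6711, -0.2199, 0.6727, 0.2207], 'contact_force': [-0.0015, 1.0565, -0.8055], 'ft_torque': [-0.0478, 0.0699, -0.0177], 'gripper_width': 0.999}
[0.5487, -0.1058, 0.478] [0.4463, -0.0664, -0.1336, 0.8824]
```

View pics/w1.png

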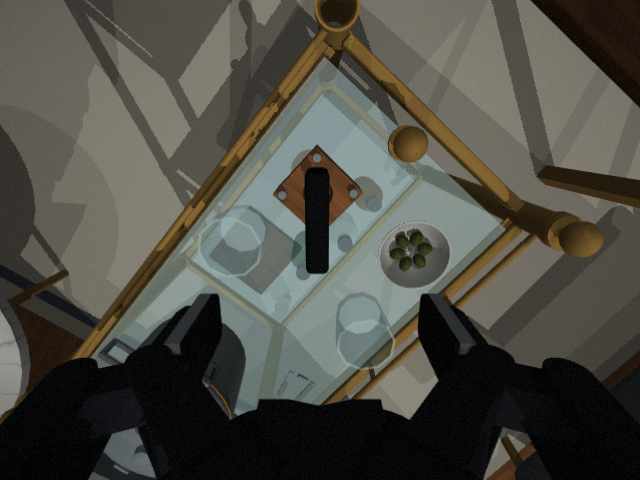

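```bash
python3 - <<'E'
from h import *
import pickle
f=pickle.load(open('w1.pkl','rb'))
r=f['range_z'][150:285,280:360]; P=np.array([[pt(f,u,v) for u in range(280,360)] for v in range(150,285)])
m=(P[...,2]>.19).astype(np.uint8); c=max(cv2.findContours(m,0,2)[0],key=cv2.contourArea); q=cv2.minAreaRect(c); print(q)
b=cv2.boxPoints(q)+[280,150]+0.0; w=np.array([onz(f,u,v,.207) for u,v in b]); print(w.round(4),w.mean(0), [round(float(np.linalg.norm(w[i]-w[i-1])),4) for i in range(4)])
S=P[m>0]; S=S[S[:,2]>.2]; print(S.mean(0)); e=np.linalg.svd(S[:,:2]-S[:,:2].mean(0),full_matrices=False)[2][0]; print('ang',np.degrees(np.arctan2(e[1],e[0])))
k=e; pr=(S-S.mean(0))@np.r_[k,0]; print('tilt slope',np.polyfit(pr,S[:,2],1), pr.min(),pr.max())
E
```

```text
((37.211524963378906, 70.97946166992188), (104.18841552734375, 24.82693862915039), 89.02897644042969)
[[ 0.5806 -0.0968  0.207 ]
 [ 0.5687 -0.0812  0.207 ]
 [ 0.6394 -0.0264  0.207 ]
 [ 0.6525 -0.0435  0.207 ]] [ 0.61028123 -0.0619908   0.207     ] [0.0895, 0.0196, 0.0894, 0.0216]
[ 0.60824358 -0.06402364  0.21217399]
ang 36.36030810483595
tilt slope [-0.54422989  0.21217399] -0.07265685313419344 0.04877086865234026
```

>>> {"name": "play_rows", "arguments": {
  "plan": [
    [50, -1.5, 0.5, -0.01, -1],
    [90, -1.5, 0.5, -0.01, -1],
    [127, -1.5, 0.5, -0.01, -1],
    [127, -1.5, 0.5, -0.01, -0.3],
    [127, -1.5, 0.5, -0.01, 0.5],
    [127, -1.5, 0.5, -0.01, 1],
    [127, -1.5, 0.5, -0.01, 1],
    [127, -1.5, 0.5, -0.01, 1]
  ]
}}

```text
time: 3.15
tool_pos: [0.6104, -0.0588, 0.1743]
tool_rot: [0.671, -0.225, 0.67, 0.225]
contact_force: [1.1, 0.5, -0.0]
gripper_width: -0.003
```

```bash
python3 - <<'E'
from h import *
st()
goto([.61,-.061,.172],127)
E
```

```text
{'time': 3.15, 'joint_pos': [-0.2173, 0.037, 1.6628, 0.0, 1.4404, -2.4352], 'tool_pos': [0.6104, -0.0588, 0.1743], 'tool_rot': [0.6708, -0.2251, 0.67, 0.2246], 'contact_force': [1.0718, 0.4943, -0.0435], 'ft_torque': [0.0193, 0.0524, 0.046], 'gripper_width': -0.0034}
tool x [0.0014, -0.0003, -1.0] yaw 127.08 shift mm [ 2.3 -1.5 -1.7] turn 0.001 j6 -2.435231685520941
```

```bash
python3 - <<'E'
from h import *
import pickle
a=grab('scene');b=grab('wrist'); pickle.dump((a,b),open('p2.pkl','wb'))
cv2.imwrite('pics/p2.png',np.hstack([cv2.resize(a['img'][80:320,180:500],(400,300)),cv2.resize(b['img'],(400,300))])[:,:,::-1])
E
```

```text
(no output)
```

View pics/p2.png

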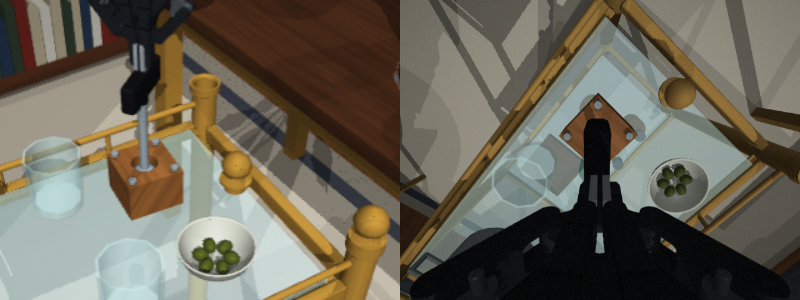

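```bash
python3 - <<'E'
from h import *
import pickle
a,b=pickle.load(open('p2.pkl','rb')); w1=pickle.load(open('w1.pkl','rb'))
def proj(f,p):
    q=R.from_quat(np.roll(f['rotation'],-1)).inv().apply(np.array(p)-f['origin']); x,y=q[0]/-q[2],-q[1]/-q[2]; s=1+f['k1']*(x*x+y*y); return np.round([f['cx']+f['fx']*x*s,f['cy']+f['fy']*y*s,-q[2]],3)
print('tcp in w1',proj(w1,[.609,-.06,.2988]),'grip top c',proj(w1,[.61,-.061,.208]))
print('tcp in b',proj(b,[.6104,-.0588,.1743]),'in a',proj(a,[.6104,-.0588,.1743]))
t=pickle.load(open('scene.pkl','rb')); print('grip in scene0',proj(t,[.61,-.061,.208]),'pocket',proj(t,[.61,-.061,.06]))
for n,v in [('b1',(317,205)),('b2',(317,245)),('b3',(317,300)),('blk',(300,190))]: print(n,rnd(pt(b,*v)))
f=grab('top'); pickle.dump(f,open('top2.pkl','wb')); cv2.imwrite('pics/t2.png',cv2.resize(f['img'][140:320,320:520],(600,540))[:,:,::-1])
E
```

```text
tcp in w1 [3.20745e+02 2.66852e+02 1.94000e-01] grip top c [3.18415e+02 2.24174e+02 2.80000e-01]
tcp in b [3.20458e+02 2.67248e+02 1.93000e-01] in a [294.652 154.157   0.847]
grip in scene0 [293.416 135.13    0.825] pocket [296.343 208.638   0.928]
b1 [0.5767, -0.0864, 0.2069]
b2 [0.5915, -0.0752, 0.2073]
b3 [0.6023, -0.0669, 0.2336]
blk [0.602, -0.0872, 0.059]
```

View pics/t2.png

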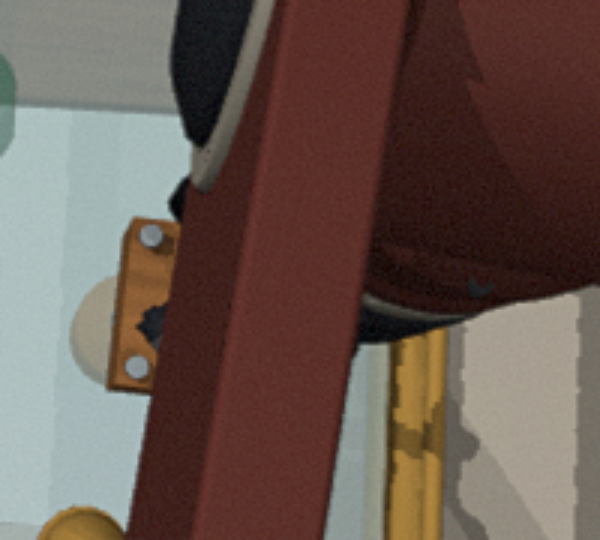

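```bash
python3 - <<'E'
from h import *
import pickle
a,b=pickle.load(open('p2.pkl','rb'))
cv2.imwrite('pics/p3.png',np.hstack([cv2.resize(b['img'][180:420,220:420],(400,480)),cv2.resize(a['img'][80:260,220:370],(400,480))])[:,:,::-1])
E
```

```text
(no output)
```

View pics/p3.png

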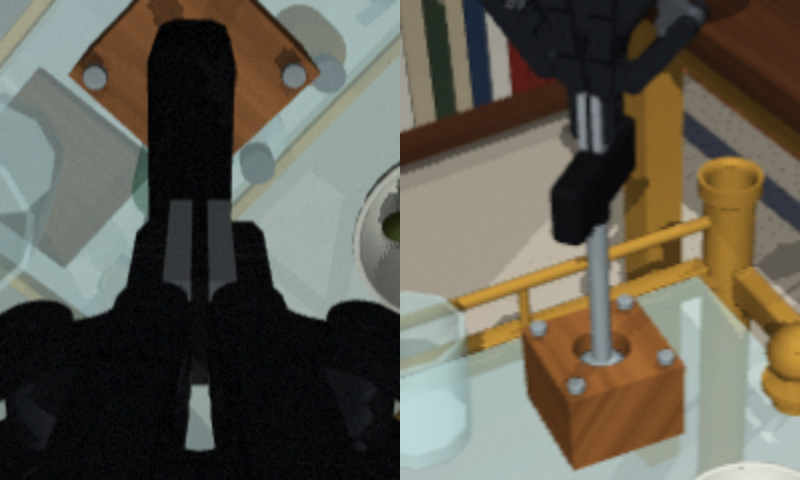

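```bash
python3 - <<'E'
from h import *
import pickle
a,b=pickle.load(open('p2.pkl','rb'));w=pickle.load(open('w1.pkl','rb'))
for v in range(270,330,6): print(v,[rnd(pt(b,u,v)) for u in (309,331)])
print('open tips w1', [ (u,v,rnd(pt(w,u,v))) for u,v in [(208,300),(212,300),(428,300),(433,300),(430,310)]])
for v in range(110,160,5): print('a',v,[rnd(pt(a,u,v)) for u in (290,295)])
E
```

```text
270 [[0.604, -0.0705, 0.2062], [0.5977, -0.0623, 0.2063]]
276 [[0.6059, -0.0691, 0.2076], [0.6003, -0.0603, 0.2059]]
282 [[0.6044, -0.0698, 0.2175], [0.5988, -0.0619, 0.2168]]
288 [[0.6046, -0.0695, 0.2227], [0.599, -0.062, 0.2225]]
294 [[0.6042, -0.0696, 0.2288], [0.5988, -0.0624, 0.2286]]
300 [[0.6043, -0.0693, 0.2333], [0.5988, -0.0626, 0.234]]
306 [[0.6037, -0.0695, 0.2391], [0.5991, -0.0625, 0.2381]]
312 [[0.6045, -0.0688, 0.2417], [0.5991, -0.0627, 0.2426]]
318 [[0.604, -0.069, 0.2467], [0.5991, -0.0629, 0.2469]]
324 [[0.6029, -0.0696, 0.2525], [0.5991, -0.0631, 0.2511]]
open tips w1 [(208, 300, [0.6266, -0.1025, 0.3582]), (212, 300, [0.6263, -0.1012, 0.3572]), (428, 300, [0.5753, -0.0328, 0.3582]), (433, 300, [0.5741, -0.0314, 0.3586]), (430, 310, [0.5771, -0.0321, 0.3628])]
a 110 [[0.617, -0.056, 0.2562], [0.6158, -0.0437, 0.2618]]
a 115 [[0.6176, -0.0555, 0.2484], [0.617, -0.0422, 0.2548]]
a 120 [[0.6195, -0.0529, 0.2419], [0.6145, -0.0469, 0.2432]]
a 125 [[0.6206, -0.0517, 0.2344], [0.6153, -0.0461, 0.2354]]
a 130 [[0.6196, -0.0539, 0.2243], [0.6155, -0.0462, 0.2269]]
a 135 [[0.6208, -0.0526, 0.2167], [0.6149, -0.0477, 0.2172]]
a 140 [[0.6217, -0.0516, 0.2086], [0.6144, -0.0492, 0.2073]]
a 145 [[0.6292, -0.0392, 0.2094], [0.6174, -0.0447, 0.2019]]
a 150 [[0.6329, -0.0333, 0.2052], [0.6181, -0.044, 0.1935]]
a 155 [[0.6341, -0.032, 0.1975], [0.6197, -0.0419, 0.1861]]
```

>>> {"name": "play_rows", "arguments": {
  "plan": [
    [0, 0, 0, 0, -1],
    [0, -1, -1, 0, -1],
    [0, -1, -1, 0, -1],
    [15, -1, -1, 0, -1],
    [36, -1, -1, 0, -1],
    [36, -1, -1, 0, 0.2],
    [36, -1, -1, 0, 1],
    [36, -1, -1, 0, 1]
  ]
}}

```text
time: 4.3
tool_pos: [0.6103, -0.0602, 0.1382]
tool_rot: [0.671, -0.225, 0.67, 0.225]
contact_force: [0.4, -0.5, -0.3]
gripper_width: 0.374
```

>>> {"name": "play_rows", "arguments": {
  "plan": [
    [0, 0, 0, 0, 1],
    [0, 0, 0, 0, 1]
  ]
}}

```text
time: 4.55
tool_pos: [0.6105, -0.0603, 0.1384]
tool_rot: [0.671, -0.225, 0.67, 0.224]
contact_force: [1.0, 0.1, 2.4]
gripper_width: 0.223
```

```bash
python3 - <<'E'
from h import *
import pickle
st()
b=grab('wrist')
for v in range(240,330,8): print(v,[rnd(pt(b,u,v)) for u in (295,320,345)])
a=grab('scene'); pickle.dump((a,b),open('p4.pkl','wb'))
E
```

```text
{'time': 4.55, 'joint_pos': [-0.2196, 0.0641, 1.6959, -0.0001, 1.3795, -2.4376], 'tool_pos': [0.6105, -0.0603, 0.1384], 'tool_rot': [0.671, -0.2253, 0.6698, 0.2244], 'contact_force': [1.0458, 0.0607, 2.3821], 'ft_torque': [-0.1021, -0.1549, -0.0112], 'gripper_width': 0.223}
240 [[0.5852, -0.0909, 0.2056], [0.5795, -0.0843, 0.207], [0.5748, -0.0769, 0.2049]]
248 [[0.5874, -0.0892, 0.206], [0.5816, -0.0827, 0.2079], [0.5771, -0.0751, 0.2051]]
256 [[0.5901, -0.0874, 0.2052], [0.5842, -0.0808, 0.2072], [0.5793, -0.0734, 0.2056]]
264 [[0.5925, -0.0856, 0.2057], [0.5864, -0.079, 0.2076], [0.582, -0.0712, 0.2048]]
272 [[0.5953, -0.0837, 0.2049], [0.5891, -0.0771, 0.207], [0.5843, -0.0693, 0.2049]]
280 [[0.5978, -0.0818, 0.2049], [0.5913, -0.0753, 0.2075], [0.5869, -0.0673, 0.2046]]
288 [[0.6006, -0.0799, 0.2045], [0.5937, -0.0736, 0.208], [0.5897, -0.0649, 0.2038]]
296 [[0.6031, -0.078, 0.2048], [0.5965, -0.0714, 0.2071], [0.5924, -0.0628, 0.2036]]
304 [[0.6057, -0.0761, 0.2049], [0.599, -0.0695, 0.2074], [0.595, -0.0607, 0.2036]]
312 [[0.609, -0.0738, 0.2039], [0.6016, -0.0675, 0.2074], [0.5973, -0.059, 0.2045]]
320 [[0.6126, -0.0714, 0.2025], [0.6046, -0.0653, 0.2068], [0.6001, -0.0568, 0.2043]]
328 [[0.6139, -0.0702, 0.2052], [0.6073, -0.0632, 0.2068], [0.6018, -0.0556, 0.2064]]
```

>>> {"name": "play_rows", "arguments": {
  "plan": [
    [-5, 0, 0, 0, 1],
    [-15, 0, 0, 0, 1],
    [-35, 0, 0, 0, 1],
    [-55, 0, 0, 0, 1],
    [-80, 0, 0, 0, 1],
    [-100, 0, 0, 0, 1],
    [-100, 0, 0, 0, 1],
    [-100, 0, 0, 0, 1]
  ]
}}

```text
time: 5.65
tool_pos: [0.6093, -0.0599, 0.2366]
tool_rot: [0.67, -0.225, 0.671, 0.225]
contact_force: [-0.6, -0.1, -4.1]
gripper_width: 0.224
```

```bash
python3 - <<'E'
from h import *
import pickle
s=pickle.load(open('scene.pkl','rb'))
P=np.array([[pt(s,u,v) for u in range(320,370)] for v in range(125,175)]); 
near=(np.hypot(P[...,0]-.44,P[...,1]+.163)<.035)&(P[...,2]>.064)
c=np.vstack(cv2.findContours(near.astype(np.uint8),0,2)[0]).reshape(-1,2)
e=cv2.fitEllipse(cv2.convexHull(c)); print(e); print('mouth scene',onz(s,e[0][0]+320,e[0][1]+125,.068))
st()
f=grab('scene');pickle.dump(f,open('p5.pkl','wb'));w=grab('wrist');pickle.dump(w,open('w5.pkl','wb'))
cv2.imwrite('pics/p5.png',np.hstack([cv2.resize(f['img'][60:300,200:400],(400,480)),cv2.resize(w['img'],(400,480))])[:,:,::-1])
goto([.44,-.163,.2384])
E
```

```text
((23.010652542114258, 21.61640739440918), (17.16265296936035, 25.24086570739746), 92.33815002441406)
mouth scene [ 0.4417882  -0.16069306  0.068     ]
{'time': 5.65, 'joint_pos': [-0.2196, 0.0022, 1.5943, 0.0, 1.5466, -2.4375], 'tool_pos': [0.6093, -0.0599, 0.2366], 'tool_rot': [0.67, -0.2246, 0.6709, 0.2251], 'contact_force': [-0.6321, -0.1473, -4.061], 'ft_torque': [-0.0287, -0.0041, -0.0043], 'gripper_width': 0.2242}
tool x [-0.003, 0.0007, -1.0] yaw 127.08 shift mm [  -2.3   19.6 -196.9] turn None j6 -2.437574566896521
```

View pics/p5.png

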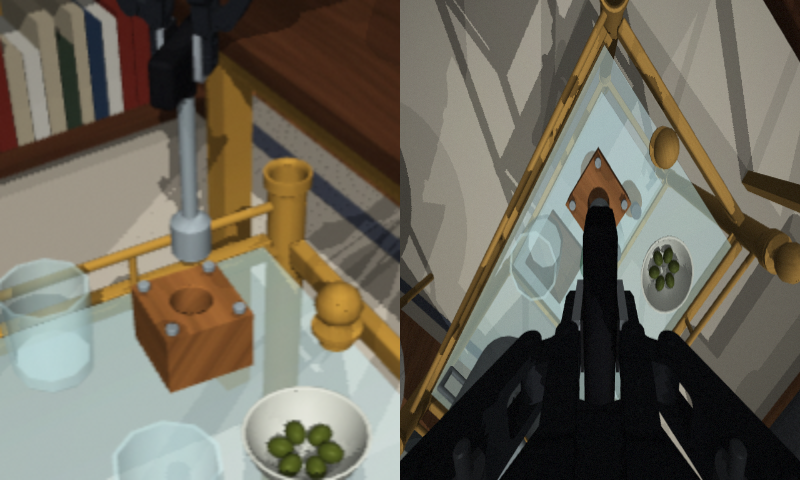

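>>> {"name": "play_rows", "arguments": {
  "plan": [
    [0, 2, -20, 0, 1],
    [0, 6, -60, 0, 1],
    [0, 10, -105, 0, 1],
    [0, 15, -150, 0, 1],
    [0, 18, -180, 0, 1],
    [0, 20.5, -196, 0, 1],
    [0, 20.5, -196, 0, 1],
    [0, 20.5, -196, 0, 1]
  ]
}}

```text
time: 6.75
tool_pos: [0.4416, -0.1615, 0.2372]
tool_rot: [0.67, -0.225, 0.67, 0.225]
contact_force: [-0.0, -0.2, -4.1]
gripper_width: 0.221
```

```bash
cat >> h.py <<'E'
def proj(f,p):
    q=R.from_quat(np.roll(f['rotation'],-1)).inv().apply(np.array(p)-f['origin']); x,y=q[0]/-q[2],-q[1]/-q[2]; s=1+f['k1']*(x*x+y*y); return np.round([f['cx']+f['fx']*x*s,f['cy']+f['fy']*y*s],1)
E
python3 - <<'E'
from h import *
import pickle
s=st()
f=grab('scene');t=grab('top');pickle.dump((f,t),open('p6.pkl','wb'))
o=np.array(s['tool_pos'])-[0,0,.1234]
print('origin',o,'scene',proj(f,o),'top',proj(t,o), 'mouth scene',proj(f,[.4405,-.162,.07]),'top',proj(t,[.4405,-.162,.07]))
cv2.imwrite('pics/p6.png',np.hstack([cv2.resize(f['img'][80:200,294:394],(400,480),interpolation=2),cv2.resize(t['img'][300:420,420:520],(400,480),interpolation=2)])[:,:,::-1])
E
```

```text
{'time': 6.75, 'joint_pos': [-0.5095, -0.3525, 1.9051, 0.0005, 1.5892, -2.728], 'tool_pos': [0.4416, -0.1615, 0.2372], 'tool_rot': [0.6705, -0.2249, 0.6702, 0.2252], 'contact_force': [-0.0441, -0.1957, -4.1497], 'ft_torque': [-0.0298, -0.0032, -0.0209], 'gripper_width': 0.2213}
origin [ 0.44159102 -0.16149963  0.11383326] scene [343.6 126. ] top [479.  372.5] mouth scene [343.2 145.2] top [468.2 367.7]
```

View pics/p6.png

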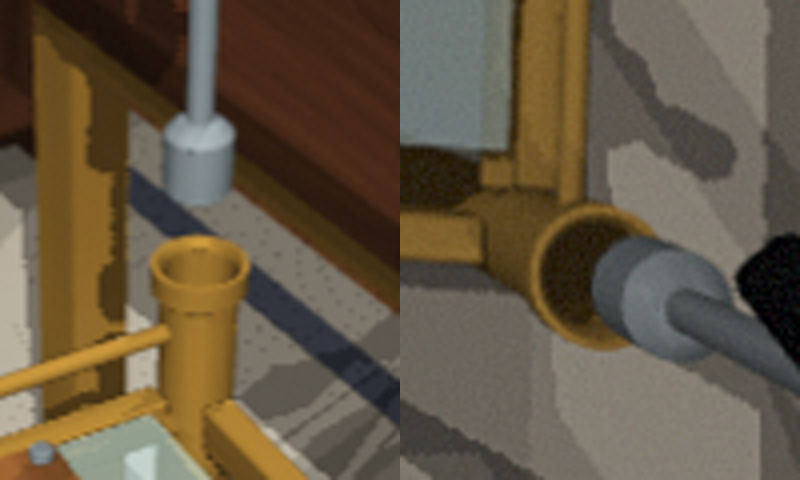

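```bash
python3 - <<'E'
from h import *
import pickle
t0=pickle.load(open('top.pkl','rb')); s0=pickle.load(open('scene.pkl','rb')); f,t=pickle.load(open('p6.pkl','rb'))
def cloud(f,u0,u1,v0,v1): return np.array([[pt(f,u,v) for u in range(u0,u1)] for v in range(v0,v1)])
def ell(m,n):
    m=cv2.morphologyEx(m.astype(np.uint8),cv2.MORPH_OPEN,np.ones((2,2),np.uint8))
    c=cv2.convexHull(max(cv2.findContours(m,0,2)[0],key=cv2.contourArea)); e=cv2.fitEllipse(c); x,y,w,h=cv2.boundingRect(c); print(n,e,'bbox',x,y,w,h); return np.array(e[0])
P=cloud(t0,440,500,335,405); m=P[...,2]>.062
e=ell(m,'top ferr')+[440,335]; print('mouth top',onz(t0,*e,.07),e)
P=cloud(s0,320,370,125,175); m=(P[...,2]>.064)&(np.hypot(P[...,0]-.44,P[...,1]+.163)<.035)
e=ell(m,'scene ferr')+[320,125]; print('mouth scene',onz(s0,*e,.068),e)
# socket, cylinder band mid-height z .114-.146 : gray points
for n,g,b in(('top',t,(460,515,345,400)),('scene',f,(325,365,105,135))):
    P=cloud(g,*b); im=g['img'][b[2]:b[3],b[0]:b[1]].astype(int)
    near=(np.hypot(P[...,0]-.4416,P[...,1]+.1615)<.026)&(P[...,2]>.105)&(P[...,2]<.139)
    S=P[near]; print(n,near.sum(),S.min(0),S.max(0))
    # circle fit with fixed radius 16.5mm to lateral points
    from scipy.optimize import least_squares
    r=least_squares(lambda q:np.hypot(S[:,0]-q[0],S[:,1]-q[1])-.0165,[.4416,-.1615],loss='soft_l1',f_scale=.001); print(' axis',r.x,np.median(abs(r.fun)))
E
```

```text
top ferr ((30.06195640563965, 34.63575744628906), (35.27323913574219, 38.26007080078125), 138.8836212158203) bbox 12 17 37 37
mouth top [ 0.43789474 -0.16439337  0.07      ] [470.06195641 369.63575745]
scene ferr ((24.050832748413086, 22.39681053161621), (16.46563720703125, 25.489091873168945), 92.21593475341797) bbox 12 15 25 16
mouth scene [ 0.44163955 -0.1574008   0.068     ] [344.05083275 147.39681053]
top 175 [ 0.42846454 -0.16686816  0.11392689] [ 0.4588211  -0.14611875  0.13881743]
 axis [ 0.44220941 -0.16323714] 0.0002019774875046676
scene 204 [ 0.43229462 -0.17187405  0.11434624] [ 0.46216149 -0.14374297  0.13899503]
 axis [ 0.44397339 -0.16175969] 0.0008512480585891056
```

>>> {"name": "play_rows", "arguments": {
  "plan": [
    [15, 1.6, -4.2, 0, 1],
    [30, 1.6, -4.2, 0, 1],
    [38, 1.6, -4.2, 0, 1],
    [38, 1.6, -4.2, 0, 1],
    [41, 1.6, -4.2, 0, 1],
    [43, 1.6, -4.2, 0, 1],
    [45, 1.6, -4.2, 0, 1],
    [45, 1.6, -4.2, 0, 1]
  ]
}}

```text
time: 7.85
tool_pos: [0.4367, -0.1631, 0.1923]
tool_rot: [0.67, -0.225, 0.67, 0.225]
contact_force: [-0.3, 0.3, -3.4]
gripper_width: 0.225
```

```bash
python3 - <<'E'
from h import *
import pickle
s=st()
f=grab('scene');t=grab('top');pickle.dump((f,t),open('p7.pkl','wb'))
cv2.imwrite('pics/p7.png',np.hstack([cv2.resize(f['img'][80:200,294:394],(400,480),interpolation=2),cv2.resize(t['img'][300:420,420:520],(400,480),interpolation=2)])[:,:,::-1])
E
```

```text
{'time': 7.85, 'joint_pos': [-0.5174, -0.3421, 1.971, -0.0001, 1.5128, -2.7353], 'tool_pos': [0.4367, -0.1631, 0.1923], 'tool_rot': [0.6704, -0.2248, 0.6705, 0.2249], 'contact_force': [-0.3458, 0.3426, -3.4408], 'ft_torque': [0.0235, -0.0382, -0.0422], 'gripper_width': 0.2249}
```

View pics/p7.png

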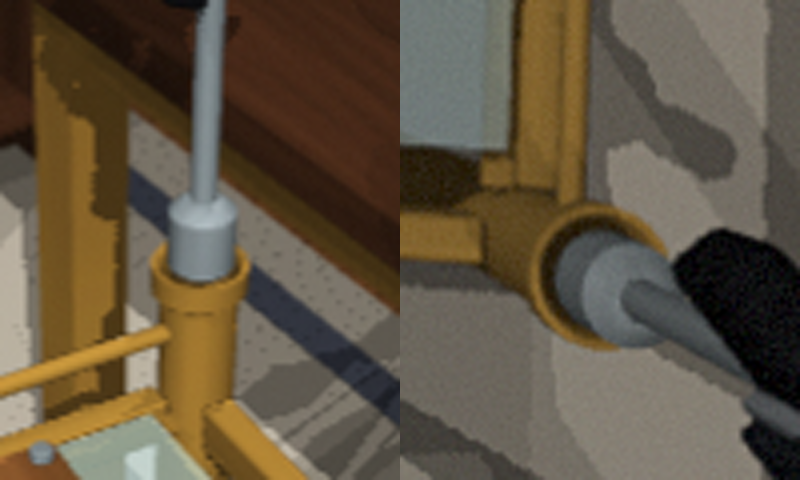

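>>> {"name": "play_rows", "arguments": {
  "plan": [
    [0, -1.5, 1, 0, 1],
    [2, -1.5, 1, 0, 1],
    [4, -1.5, 1, 0, 1],
    [6, -1.5, 1, 0, 1],
    [8, -1.5, 1, 0, 1],
    [10, -1.5, 1, 0, 1],
    [12, -1.5, 1, 0, 1],
    [12, -1.5, 1, 0, 1]
  ]
}}

```text
time: 8.95
tool_pos: [0.4383, -0.1637, 0.1802]
tool_rot: [0.67, -0.225, 0.671, 0.225]
contact_force: [0.6, -0.2, -4.4]
gripper_width: 0.228
```

```bash
python3 -c "
from h import *
st()"
```

```text
{'time': 8.95, 'joint_pos': [-0.5166, -0.3296, 1.9817, -0.0, 1.49, -2.7346], 'tool_pos': [0.4383, -0.1637, 0.1802], 'tool_rot': [0.6703, -0.2247, 0.6705, 0.225], 'contact_force': [0.6427, -0.2031, -4.3633], 'ft_torque': [0.019, 0.0141, -0.0194], 'gripper_width': 0.2275}
```

>>> {"name": "play_rows", "arguments": {
  "plan": [
    [6, 0, 0, 0, 1],
    [12, 0, 0, 0, 1],
    [18, 0, 0, 0, 1],
    [24, 0, 0, 0, 1],
    [30, 0, 0, 0, 1],
    [36, 0, 0, 0, 1],
    [42, 0, 0, 0, 1],
    [48, 0, 0, 0, 1]
  ]
}}

```text
time: 9.95
tool_pos: [0.4379, -0.1636, 0.1321]
tool_rot: [0.67, -0.225, 0.671, 0.225]
contact_force: [-5.7, 0.7, 1.8]
gripper_width: 0.224
```

```bash
python3 -c "
from h import *
st()"
```

```text
{'time': 9.95, 'joint_pos': [-0.5167, -0.292, 2.0333, -0.0004, 1.4019, -2.7346], 'tool_pos': [0.4379, -0.1636, 0.1321], 'tool_rot': [0.6699, -0.2245, 0.6709, 0.2252], 'contact_force': [-5.6759, 0.6686, 1.7761], 'ft_torque': [0.3485, 1.4278, -0.0105], 'gripper_width': 0.224}
```

>>> {"name": "play_rows", "arguments": {
  "plan": [
    [0, 0.6, -0.8, 0, 1],
    [5, 0.6, -0.8, 0, 1],
    [10, 0.6, -0.8, 0, 1],
    [10, 0.6, -0.8, 0, 1]
  ]
}}

```text
time: 10.45
tool_pos: [0.438, -0.1638, 0.1219]
tool_rot: [0.671, -0.225, 0.67, 0.225]
contact_force: [-0.3, -0.4, -4.0]
gripper_width: 0.224
```

```bash
python3 -c "
from h import *
st()"
```

```text
{'time': 10.45, 'joint_pos': [-0.5177, -0.2847, 2.0452, 0.0005, 1.3796, -2.7357], 'tool_pos': [0.438, -0.1638, 0.1219], 'tool_rot': [0.6709, -0.2251, 0.6699, 0.2246], 'contact_force': [-0.3104, -0.4429, -3.9698], 'ft_torque': [0.0087, -0.005, -0.0542], 'gripper_width': 0.2244}
```

Free again. On down towards the nut.

>>> {"name": "play_rows", "arguments": {
  "plan": [
    [5, 0, 0, 0, 1],
    [10, 0, 0, 0, 1],
    [15, 0, 0, 0, 1],
    [20, 0, 0, 0, 1],
    [25, 0, 0, 0, 1],
    [30, 0, 0, 0, 1],
    [32, 0, 0, 0, 1],
    [32, 0, 0, 0, 1]
  ]
}}

```text
time: 11.45
tool_pos: [0.4374, -0.1637, 0.0902]
tool_rot: [0.67, -0.225, 0.67, 0.225]
contact_force: [-0.1, -1.4, -3.9]
gripper_width: 0.229
```

```bash
python3 -c "
from h import *
st()"
```

```text
{'time': 11.45, 'joint_pos': [-0.5177, -0.2506, 2.0729, -0.0, 1.3196, -2.7357], 'tool_pos': [0.4374, -0.1637, 0.0902], 'tool_rot': [0.6703, -0.2248, 0.6705, 0.2249], 'contact_force': [-0.1071, -1.4066, -3.8517], 'ft_torque': [0.0265, -0.0147, 0.0188], 'gripper_width': 0.2292}
```

>>> {"name": "play_rows", "arguments": {
  "plan": [
    [2, 0, 0, 0, 1],
    [3, 0, 0, 0, 1],
    [4, 0, 0, 0, 1],
    [5, 0, 0, 0, 1],
    [6, 0, 0, 0, 1],
    [6.5, 0, 0, 0, 1]
  ]
}}

```text
time: 12.2
tool_pos: [0.4374, -0.1637, 0.0838]
tool_rot: [0.67, -0.225, 0.67, 0.225]
contact_force: [-0.2, 0.4, -5.4]
gripper_width: 0.225
```

>>> {"name": "play_rows", "arguments": {
  "plan": [
    [0.5, 0, 0, 0, 1],
    [1, 0, 0, 0, 1],
    [1.5, 0, 0, 0, 1]
  ]
}}

```text
time: 12.58
tool_pos: [0.4375, -0.1637, 0.0824]
tool_rot: [0.67, -0.225, 0.67, 0.225]
contact_force: [0.6, 0.4, -3.3]
gripper_width: 0.228
```

>>> {"name": "play_rows", "arguments": {
  "plan": [
    [0.5, 0, 0, 0, 1],
    [1, 0, 0, 0, 1],
    [1.5, 0, 0, 0, 1]
  ]
}}

```text
time: 12.95
tool_pos: [0.4375, -0.1638, 0.0809]
tool_rot: [0.67, -0.225, 0.67, 0.225]
contact_force: [-0.2, 0.1, -4.3]
gripper_width: 0.222
```

>>> {"name": "play_rows", "arguments": {
  "plan": [
    [0.5, 0, 0, 0, 1],
    [1, 0, 0, 0, 1],
    [1, 0, 0, 0, 1]
  ]
}}

```text
time: 13.32
tool_pos: [0.4375, -0.1637, 0.0799]
tool_rot: [0.67, -0.225, 0.67, 0.225]
contact_force: [0.0, -0.7, -3.7]
gripper_width: 0.225
```

>>> {"name": "play_rows", "arguments": {
  "plan": [
    [0.5, 0, 0, 0, 1],
    [1, 0, 0, 0, 1],
    [1.5, 0, 0, 0, 1],
    [2, 0, 0, 0, 1]
  ]
}}

```text
time: 13.82
tool_pos: [0.4375, -0.1637, 0.0779]
tool_rot: [0.67, -0.225, 0.67, 0.225]
contact_force: [0.2, 0.3, -3.0]
gripper_width: 0.22
```

>>> {"name": "play_rows", "arguments": {
  "plan": [
    [0.5, 0, 0, 0, 1],
    [1, 0, 0, 0, 1],
    [1.5, 0, 0, 0, 1],
    [2, 0, 0, 0, 1]
  ]
}}

```text
time: 14.32
tool_pos: [0.4375, -0.1637, 0.0759]
tool_rot: [0.67, -0.225, 0.67, 0.225]
contact_force: [-0.2, 1.6, -3.9]
gripper_width: 0.225
```

>>> {"name": "play_rows", "arguments": {
  "plan": [
    [0.5, 0, 0, 0, 1],
    [1, 0, 0, 0, 1],
    [1.5, 0, 0, 0, 1],
    [2, 0, 0, 0, 1]
  ]
}}

```text
time: 14.82
tool_pos: [0.4375, -0.1637, 0.0739]
tool_rot: [0.67, -0.225, 0.67, 0.225]
contact_force: [0.9, 1.2, -3.1]
gripper_width: 0.222
```

>>> {"name": "play_rows", "arguments": {
  "plan": [
    [0.5, 0, 0, 0, 1],
    [1, 0, 0, 0, 1],
    [1.5, 0, 0, 0, 1],
    [1.5, 0, 0, 0, 1]
  ]
}}

```text
time: 15.32
tool_pos: [0.4374, -0.1637, 0.0723]
tool_rot: [0.67, -0.225, 0.67, 0.225]
contact_force: [0.1, 2.2, -2.8]
gripper_width: 0.225
```

>>> {"name": "play_rows", "arguments": {
  "plan": [
    [0.5, 0, 0, 0, 1],
    [1, 0, 0, 0, 1],
    [1, 0, 0, 0, 1]
  ]
}}

```text
time: 15.7
tool_pos: [0.4374, -0.1637, 0.0713]
tool_rot: [0.67, -0.225, 0.67, 0.225]
contact_force: [0.7, 1.5, -3.0]
gripper_width: 0.226
```

>>> {"name": "play_rows", "arguments": {
  "plan": [
    [0.5, 0, 0, 0, 1],
    [1, 0, 0, 0, 1],
    [1, 0, 0, 0, 1]
  ]
}}

```text
time: 16.08
tool_pos: [0.4375, -0.1638, 0.0705]
tool_rot: [0.67, -0.225, 0.67, 0.225]
contact_force: [0.5, 1.2, -2.8]
gripper_width: 0.225
```

```bash
python3 -c "
from h import *
st()"
```

```text
{'time': 16.075, 'joint_pos': [-0.5177, -0.2261, 2.088, -0.0, 1.2796, -2.7357], 'tool_pos': [0.4375, -0.1638, 0.0705], 'tool_rot': [0.6704, -0.2249, 0.6704, 0.2248], 'contact_force': [0.5407, 1.2015, -2.7958], 'ft_torque': [0.3116, -0.0916, 0.0252], 'gripper_width': 0.2248}
```

>>> {"name": "play_rows", "arguments": {
  "plan": [
    [0.5, 0, 0, 0, 1],
    [1, 0, 0, 0, 1],
    [1, 0, 0, 0, 1]
  ]
}}

```text
time: 16.45
tool_pos: [0.4378, -0.1639, 0.0704]
tool_rot: [0.671, -0.225, 0.67, 0.225]
contact_force: [-0.6, 2.7, 5.4]
gripper_width: 0.224
```

>>> {"name": "play_rows", "arguments": {
  "plan": [
    [0.5, 0, 0, 0, 1],
    [1, 0, 0, 0, 1],
    [1, 0, 0, 0, 1]
  ]
}}

```text
time: 16.82
tool_pos: [0.4381, -0.1641, 0.0704]
tool_rot: [0.671, -0.225, 0.67, 0.225]
contact_force: [-2.8, 2.6, 10.1]
gripper_width: 0.228
```

>>> {"name": "play_rows", "arguments": {
  "plan": [
    [-1.5, 0.3, 0.2, 0, 1],
    [-2.5, 0.3, 0.2, 0, 1],
    [-2.5, 0.3, 0.2, 0, 1]
  ]
}}

```text
time: 17.2
tool_pos: [0.4374, -0.1635, 0.0704]
tool_rot: [0.67, -0.225, 0.67, 0.225]
contact_force: [0.5, -0.3, -2.3]
gripper_width: 0.221
```

>>> {"name": "play_rows", "arguments": {
  "plan": [
    [0, 0, 0, 0.05, 1],
    [0, 0, 0, 0.1, 1],
    [0, 0, 0, 0.15, 1],
    [0, 0, 0, 0.2, 1],
    [0, 0, 0, 0.25, 1]
  ]
}}

```text
time: 17.82
tool_pos: [0.4374, -0.1628, 0.0704]
tool_rot: [0.693, -0.139, 0.693, 0.14]
contact_force: [1.3, 1.7, -1.5]
gripper_width: 0.226
```

```bash
python3 -c "
from h import *
st();goto([.4378,-.1637,.071],127.08)"
```

```text
{'time': 17.825, 'joint_pos': [-0.5167, -0.2268, 2.0886, 0.0013, 1.2805, -2.4839], 'tool_pos': [0.4374, -0.1628, 0.0704], 'tool_rot': [0.6934, -0.1386, 0.6932, 0.1396], 'contact_force': [1.2692, 1.6778, -1.5464], 'ft_torque': [0.6653, -0.2243, 0.1843], 'gripper_width': 0.2258}
tool x [0.0, 0.0014, -1.0] yaw 112.69 shift mm [-0.6 -1.   0. ] turn -0.251 j6 -2.4839129771840005
```

>>> {"name": "play_rows", "arguments": {
  "plan": [
    [0, 0.4, 0.2, 0.05, 1],
    [0, 0.4, 0.2, 0.1, 1],
    [0, 0.4, 0.2, 0.15, 1],
    [0, 0.4, 0.2, 0.2, 1]
  ]
}}

```text
time: 18.32
tool_pos: [0.4374, -0.1624, 0.0704]
tool_rot: [0.704, -0.069, 0.704, 0.07]
contact_force: [1.4, 1.9, -0.7]
gripper_width: 0.222
```

```bash
python3 -c "
from h import *
st();goto([.4378,-.1637,.071],127.08)"
```

```text
{'time': 18.325, 'joint_pos': [-0.516, -0.2272, 2.0889, 0.0011, 1.2804, -2.283], 'tool_pos': [0.4374, -0.1624, 0.0704], 'tool_rot': [0.7038, -0.0687, 0.7036, 0.0696], 'contact_force': [1.3941, 1.9288, -0.6879], 'ft_torque': [0.5568, -0.2772, 0.2354], 'gripper_width': 0.222}
tool x [0.0001, 0.0012, -1.0] yaw 101.22 shift mm [-0.6 -1.3  0.1] turn -0.451 j6 -2.282974738233627
```

>>> {"name": "play_rows", "arguments": {
  "plan": [
    [0, 0.2, 0, 0.03, 1],
    [0, 0.2, 0, 0.06, 1],
    [0, 0.2, 0, 0.1, 1]
  ]
}}

```text
time: 18.7
tool_pos: [0.4373, -0.1623, 0.0705]
tool_rot: [0.706, -0.033, 0.706, 0.034]
contact_force: [1.5, 2.9, -3.1]
gripper_width: 0.224
```

```bash
python3 -c "
from h import *
st();goto([.4378,-.1637,.071],127.08)"
```

```text
{'time': 18.7, 'joint_pos': [-0.5157, -0.2276, 2.0891, 0.0008, 1.2805, -2.1823], 'tool_pos': [0.4373, -0.1623, 0.0705], 'tool_rot': [0.7063, -0.0334, 0.7063, 0.0341], 'contact_force': [1.5021, 2.9339, -3.0881], 'ft_torque': [0.6512, -0.4448, 0.1656], 'gripper_width': 0.2235}
tool x [-0.0001, 0.0009, -1.0] yaw 95.47 shift mm [-0.5 -1.4  0.4] turn -0.552 j6 -2.182277824590318
```

>>> {"name": "play_rows", "arguments": {
  "plan": [
    [0, 0.7, 0.6, 0.03, 1],
    [0, 0.7, 0.6, 0.06, 1],
    [0, 0.7, 0.6, 0.1, 1]
  ]
}}

```text
time: 19.08
tool_pos: [0.4376, -0.1619, 0.0705]
tool_rot: [0.707, 0.002, 0.707, -0.002]
contact_force: [1.0, 1.3, -3.7]
gripper_width: 0.225
```

```bash
python3 -c "
from h import *
st();goto([.4378,-.1637,.071],127.08)"
```

```text
{'time': 19.075, 'joint_pos': [-0.5139, -0.227, 2.0887, -0.0002, 1.2806, -2.0798], 'tool_pos': [0.4376, -0.1619, 0.0705], 'tool_rot': [0.7069, 0.0018, 0.7073, -0.0016], 'contact_force': [1.0305, 1.3359, -3.725], 'ft_torque': [0.3592, -0.3267, 0.2314], 'gripper_width': 0.2249}
tool x [-0.0007, 0.0002, -1.0] yaw 89.73 shift mm [-0.5 -1.8  0.2] turn -0.652 j6 -2.079843574808251
```

Side load falling; keep turning in small steps.

>>> {"name": "play_rows", "arguments": {
  "plan": [
    [0, 0.5, 0.4, 0.03, 1],
    [0, 0.5, 0.4, 0.06, 1],
    [0, 0.5, 0.4, 0.1, 1]
  ]
}}

```text
time: 19.45
tool_pos: [0.438, -0.1615, 0.0705]
tool_rot: [0.706, 0.037, 0.706, -0.037]
contact_force: [0.3, 0.6, -5.3]
gripper_width: 0.227
```

```bash
python3 -c "
from h import *
st();goto([.4378,-.1637,.071],127.08)"
```

```text
{'time': 19.45, 'joint_pos': [-0.5126, -0.2264, 2.0881, -0.0006, 1.2805, -1.9784], 'tool_pos': [0.438, -0.1615, 0.0705], 'tool_rot': [0.7058, 0.037, 0.7064, -0.0371], 'contact_force': [0.3059, 0.6186, -5.3474], 'ft_torque': [0.0959, -0.186, 0.1375], 'gripper_width': 0.2265}
tool x [-0.0009, -0.0002, -1.0] yaw 84.0 shift mm [-0.5 -2.2  0.1] turn -0.752 j6 -1.9784047797223954
```

>>> {"name": "play_rows", "arguments": {
  "plan": [
    [0, 0, 0.2, 0.03, 1],
    [0, 0, 0.2, 0.06, 1],
    [0, 0, 0.2, 0.1, 1]
  ]
}}

```text
time: 19.82
tool_pos: [0.4382, -0.1614, 0.0705]
tool_rot: [0.703, 0.072, 0.704, -0.072]
contact_force: [-0.5, 0.1, -7.1]
gripper_width: 0.226
```

```bash
python3 -c "
from h import *
st();goto([.4378,-.1637,.071],127.08)"
```

```text
{'time': 19.825, 'joint_pos': [-0.5123, -0.2259, 2.0877, -0.0003, 1.2806, -1.8782], 'tool_pos': [0.4382, -0.1614, 0.0705], 'tool_rot': [0.7031, 0.0723, 0.7037, -0.0723], 'contact_force': [-0.4595, 0.1128, -7.0745], 'ft_torque': [0.076, -0.0985, 0.2145], 'gripper_width': 0.2259}
tool x [-0.0009, 0.0001, -1.0] yaw 78.26 shift mm [-0.5 -2.3  0.1] turn -0.852 j6 -1.8782208265123952
```

>>> {"name": "play_rows", "arguments": {
  "plan": [
    [0.3, 0, 0, 0.03, 1],
    [0.3, 0, 0, 0.06, 1],
    [0.3, 0, 0, 0.1, 1]
  ]
}}

```text
time: 20.2
tool_pos: [0.4383, -0.1614, 0.0705]
tool_rot: [0.699, 0.107, 0.699, -0.107]
contact_force: [-0.3, 0.8, -5.9]
gripper_width: 0.226
```

```bash
python3 -c "
from h import *
st();goto([.4378,-.1637,.071],127.08)"
```

```text
{'time': 20.2, 'joint_pos': [-0.5123, -0.2257, 2.0876, -0.0001, 1.2803, -1.7782], 'tool_pos': [0.4383, -0.1614, 0.0705], 'tool_rot': [0.6987, 0.1074, 0.6991, -0.1073], 'contact_force': [-0.3399, 0.834, -5.9188], 'ft_torque': [0.1624, 0.0656, 0.1419], 'gripper_width': 0.2262}
tool x [-0.0005, 0.0002, -1.0] yaw 72.53 shift mm [-0.5 -2.3  0.2] turn -0.952 j6 -1.7781925025189895
```

>>> {"name": "play_rows", "arguments": {
  "plan": [
    [0.3, 0, 0, 0.03, 1],
    [0.3, 0, 0, 0.06, 1],
    [0.3, 0, 0, 0.1, 1]
  ]
}}

```text
time: 20.58
tool_pos: [0.4386, -0.1615, 0.0705]
tool_rot: [0.693, 0.142, 0.693, -0.142]
contact_force: [-0.7, 1.7, -3.5]
gripper_width: 0.226
```

```bash
python3 -c "
from h import *
st();goto([.4378,-.1637,.071],127.08)"
```

```text
{'time': 20.575, 'joint_pos': [-0.5123, -0.2255, 2.0874, 0.0, 1.2797, -1.6783], 'tool_pos': [0.4386, -0.1615, 0.0705], 'tool_rot': [0.6927, 0.1422, 0.6927, -0.1421], 'contact_force': [-0.6862, 1.7454, -3.4573], 'ft_torque': [0.2526, 0.0876, 0.29], 'gripper_width': 0.2258}
tool x [-0.0, 0.0001, -1.0] yaw 66.81 shift mm [-0.5 -2.3  0.2] turn -1.052 j6 -1.6782802741603908
```

>>> {"name": "play_rows", "arguments": {
  "plan": [
    [0, 0, 0, 0.02, 1],
    [0, 0, 0, 0.04, 1],
    [0, 0, 0, 0.04, 1]
  ]
}}

```text
time: 20.95
tool_pos: [0.4386, -0.1615, 0.0705]
tool_rot: [0.69, 0.155, 0.69, -0.155]
contact_force: [-0.5, 0.4, -3.1]
gripper_width: 0.223
```

```bash
python3 -c "
from h import *
st();goto([.4378,-.1637,.071],127.08)"
```

```text
{'time': 20.95, 'joint_pos': [-0.5123, -0.2254, 2.0874, -0.0, 1.2795, -1.6404], 'tool_pos': [0.4386, -0.1615, 0.0705], 'tool_rot': [0.6899, 0.1552, 0.6898, -0.1552], 'contact_force': [-0.5016, 0.3539, -3.0934], 'ft_torque': [0.3709, 0.1766, 0.3685], 'gripper_width': 0.2233}
tool x [0.0001, -0.0001, -1.0] yaw 64.64 shift mm [-0.5 -2.3  0.2] turn -1.09 j6 -1.640392989323538
```

>>> {"name": "play_rows", "arguments": {
  "plan": [
    [0, 0, 0, 0.02, 1],
    [0, 0, 0, 0.03, 1],
    [0, 0, 0, 0.03, 1]
  ]
}}

```text
time: 21.32
tool_pos: [0.4386, -0.1615, 0.0705]
tool_rot: [0.688, 0.166, 0.687, -0.166]
contact_force: [-0.3, 1.0, -2.5]
gripper_width: 0.224
```

```bash
python3 -c "
from h import *
st();goto([.4378,-.1637,.071],127.08)"
```

```text
{'time': 21.325, 'joint_pos': [-0.5123, -0.2254, 2.0874, 0.0, 1.2794, -1.6104], 'tool_pos': [0.4386, -0.1615, 0.0705], 'tool_rot': [0.6875, 0.1655, 0.6874, -0.1656], 'contact_force': [-0.2537, 0.9946, -2.5275], 'ft_torque': [0.295, 0.1221, 0.5611], 'gripper_width': 0.224}
tool x [0.0002, -0.0001, -1.0] yaw 62.92 shift mm [-0.5 -2.3  0.2] turn -1.12 j6 -1.6103986237984156
```

>>> {"name": "play_rows", "arguments": {
  "plan": [
    [0, 0, 0, -0.04, 1],
    [0, 0, 0, -0.08, 1],
    [0, 0, 0, -0.12, 1],
    [0, 0, 0, -0.17, 1],
    [0, 0, 0, -0.17, 1]
  ]
}}

```text
time: 21.95
tool_pos: [0.4387, -0.1617, 0.0705]
tool_rot: [0.699, 0.107, 0.699, -0.107]
contact_force: [-0.9, 0.3, -2.8]
gripper_width: 0.224
```

```bash
python3 -c "
from h import *
st();goto([.4378,-.1637,.071],127.08)"
```

```text
{'time': 21.95, 'joint_pos': [-0.5126, -0.2254, 2.0874, -0.0001, 1.2791, -1.7788], 'tool_pos': [0.4387, -0.1617, 0.0705], 'tool_rot': [0.6991, 0.1072, 0.6987, -0.1073], 'contact_force': [-0.8836, 0.3248, -2.8172], 'ft_torque': [0.1155, 0.1012, -0.0092], 'gripper_width': 0.2245}
tool x [0.0005, -0.0003, -1.0] yaw 72.55 shift mm [-0.5 -2.1 -0.3] turn -0.952 j6 -1.7787963009366587
```

>>> {"name": "play_rows", "arguments": {
  "plan": [
    [-1, 0, 0, 0, 1],
    [-3, 0, 0, 0, 1],
    [-6, 0, 0, 0, 1],
    [-10, 0, 0, 0, 1],
    [-15, 0, 0, 0, 1],
    [-20, 0, 0, 0, 1],
    [-26, 0, 0, 0, 1],
    [-32, 0, 0, 0, 1]
  ]
}}

```text
time: 22.95
tool_pos: [0.4386, -0.1615, 0.1028]
tool_rot: [0.699, 0.107, 0.699, -0.107]
contact_force: [-0.3, 0.7, -4.1]
gripper_width: 0.229
```

```bash
python3 -c "
from h import *
st();goto([.4378,-.1637,.071],127.08)"
```

```text
{'time': 22.95, 'joint_pos': [-0.5123, -0.2642, 2.0618, -0.0, 1.3438, -1.7803], 'tool_pos': [0.4386, -0.1615, 0.1028], 'tool_rot': [0.6991, 0.1066, 0.6989, -0.1067], 'contact_force': [-0.3402, 0.7413, -4.1227], 'ft_torque': [0.0405, -0.0385, -0.0219], 'gripper_width': 0.2286}
tool x [0.0002, -0.0001, -1.0] yaw 72.65 shift mm [31.8 -2.3 -0.1] turn -0.95 j6 -1.7803052890175215
```

>>> {"name": "play_rows", "arguments": {
  "plan": [
    [-12, 0, 0, 0, 1],
    [-28, 0, 0, 0, 1],
    [-46, 0, 0, 0, 1],
    [-64, 0, 0, 0, 1],
    [-84, 0, 0, 0, 1],
    [-104, 0, 0, 0, 1],
    [-122, 0, 0, 0, 1],
    [-137, 0, 0, 0, 1]
  ]
}}

```text
time: 23.95
tool_pos: [0.4387, -0.1616, 0.2407]
tool_rot: [0.699, 0.107, 0.699, -0.107]
contact_force: [0.5, 0.2, -4.3]
gripper_width: 0.227
```

```bash
python3 -c "
from h import *
st();goto([.6105,-.0603,.2404],127.08)"
```

```text
{'time': 23.95, 'joint_pos': [-0.5123, -0.3616, 1.9062, 0.0, 1.5963, -1.7803], 'tool_pos': [0.4387, -0.1616, 0.2407], 'tool_rot': [0.6993, 0.1066, 0.6988, -0.1067], 'contact_force': [0.5144, 0.1757, -4.2751], 'ft_torque': [0.0466, 0.0235, 0.0064], 'gripper_width': 0.2265}
tool x [0.0006, -0.0003, -1.0] yaw 72.65 shift mm [  0.4 147.9 133.8] turn -0.95 j6 -1.7803039013576358
```

>>> {"name": "play_rows", "arguments": {
  "plan": [
    [0, 15, 13, -0.1, 1],
    [0, 40, 36, -0.25, 1],
    [0, 68, 62, -0.4, 1],
    [0, 95, 86, -0.55, 1],
    [0, 120, 109, -0.7, 1],
    [0, 138, 125, -0.85, 1],
    [0, 148, 134, -0.95, 1],
    [0, 148, 134, -0.95, 1]
  ]
}}

```text
time: 24.95
tool_pos: [0.6108, -0.0598, 0.2389]
tool_rot: [0.67, -0.225, 0.671, 0.225]
contact_force: [0.4, -0.2, -3.6]
gripper_width: 0.226
```

```bash
python3 - <<'E'
from h import *
import pickle
from scipy.optimize import least_squares
s=st();goto([.6105,-.0603,.2404],127.08)
f=grab('scene');pickle.dump(f,open('p8.pkl','wb'))
P=np.array([[pt(f,u,v) for u in range(270,325)] for v in range(140,200)])
z0=s['tool_pos'][2]-.1234
for lo,hi,r in((z0+.003,z0+.025,.0165),(z0+.05,z0+.12,.0065)):
    S=P[(P[...,2]>lo)&(P[...,2]<hi)&(np.hypot(P[...,0]-.61,P[...,1]+.06)<.03)]
    q=least_squares(lambda q:np.hypot(S[:,0]-q[0],S[:,1]-q[1])-r,[.605,-.066],loss='soft_l1',f_scale=.001); print(len(S),q.x,np.median(abs(q.fun)))
cv2.imwrite('pics/p8.png',cv2.resize(f['img'][100:280,220:380],(533,600),interpolation=2)[:,:,::-1])
E
```

```text
{'time': 24.95, 'joint_pos': [-0.2186, 0.0048, 1.588, -0.0001, 1.5501, -2.4365], 'tool_pos': [0.6108, -0.0598, 0.2389], 'tool_rot': [0.67, -0.2246, 0.6709, 0.225], 'contact_force': [0.4161, -0.245, -3.615], 'ft_torque': [-0.0208, -0.0278, 0.0129], 'gripper_width': 0.2258}
tool x [-0.0014, 0.0002, -1.0] yaw 127.07 shift mm [-1.5 -0.2 -0.6] turn -0.0 j6 -2.4364729930582896
210 [ 0.62871401 -0.03470426] 0.0030044717360417925
175 [ 0.61197995 -0.05900116] 0.0005798799548023328
```

View pics/p8.png

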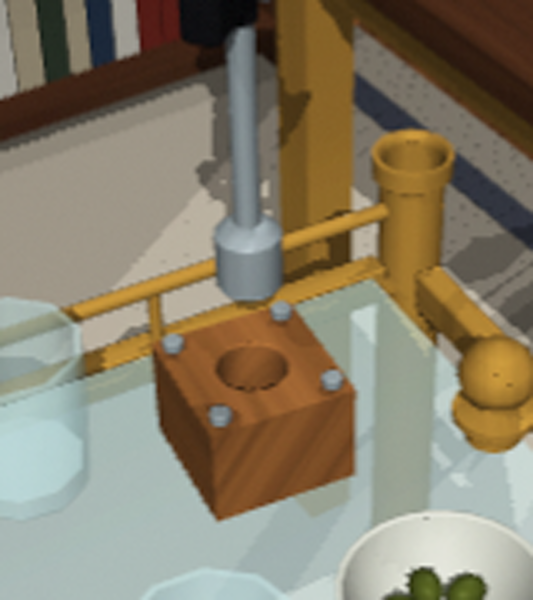

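>>> {"name": "play_rows", "arguments": {
  "plan": [
    [15, -0.2, -0.6, 0, 1],
    [32, -0.2, -0.6, 0, 1],
    [45, -0.2, -0.6, 0, 1],
    [50, -0.2, -0.6, 0, 1],
    [55, -0.2, -0.6, 0, 1],
    [60, -0.2, -0.6, 0, 1],
    [65, -0.2, -0.6, 0, 1],
    [65, -0.2, -0.6, 0, 1]
  ]
}}

```text
time: 26.0
tool_pos: [0.61, -0.0606, 0.1738]
tool_rot: [0.67, -0.225, 0.671, 0.225]
contact_force: [0.4, -0.4, -3.7]
gripper_width: 0.221
```

```bash
python3 -c "
from h import *
st();goto([.6105,-.0603,.1384],127.08)"
```

```text
{'time': 26.0, 'joint_pos': [-0.2204, 0.0384, 1.6623, -0.0, 1.4417, -2.4385], 'tool_pos': [0.61, -0.0606, 0.1738], 'tool_rot': [0.6702, -0.2247, 0.6707, 0.225], 'contact_force': [0.4193, -0.3611, -3.7411], 'ft_torque': [0.0329, -0.0202, -0.0273], 'gripper_width': 0.2206}
tool x [-0.0008, 0.0002, -1.0] yaw 127.08 shift mm [35.4 -0.1  0.7] turn 0.0 j6 -2.438450933044994
```

In the hole with no contact. Down to the floor.

>>> {"name": "play_rows", "arguments": {
  "plan": [
    [6, 0, 0.4, 0, 1],
    [12, 0, 0.4, 0, 1],
    [18, 0, 0.4, 0, 1],
    [24, 0, 0.4, 0, 1],
    [30, 0, 0.4, 0, 1],
    [33, 0, 0.4, 0, 1],
    [35, 0, 0.4, 0, 1],
    [35.5, 0, 0.4, 0, 1]
  ]
}}

```text
time: 27.0
tool_pos: [0.6106, -0.0605, 0.1388]
tool_rot: [0.67, -0.225, 0.67, 0.225]
contact_force: [0.5, 0.7, -3.4]
gripper_width: 0.228
```

>>> {"name": "play_rows", "arguments": {
  "plan": [
    [0.3, 0, 0, 0, 1],
    [0.6, 0, 0, 0, 1],
    [0.6, 0, 0, 0, 1]
  ]
}}

```text
time: 27.38
tool_pos: [0.6107, -0.0605, 0.1385]
tool_rot: [0.671, -0.225, 0.67, 0.225]
contact_force: [-0.1, -0.3, -3.1]
gripper_width: 0.228
```

>>> {"name": "play_rows", "arguments": {
  "plan": [
    [0.4, 0, 0, 0, 1],
    [0.8, 0, 0, 0, 1],
    [0.8, 0, 0, 0, 1]
  ]
}}

```text
time: 27.75
tool_pos: [0.6109, -0.0605, 0.1384]
tool_rot: [0.671, -0.225, 0.67, 0.225]
contact_force: [-1.6, 0.2, 1.4]
gripper_width: 0.223
```

>>> {"name": "play_rows", "arguments": {
  "plan": [
    [-0.3, 0, 0, 0, 0.3],
    [-0.3, 0, 0, 0, -0.4],
    [-0.3, 0, 0, 0, -1],
    [-0.3, 0, 0, 0, -1],
    [-0.3, 0, 0, 0, -1],
    [-20, 0, 0, 0, -1],
    [-50, 0, 0, 0, -1],
    [-90, 0, 0, 0, -1]
  ]
}}

```text
time: 28.75
tool_pos: [0.6102, -0.0604, 0.2289]
tool_rot: [0.67, -0.225, 0.671, 0.225]
contact_force: [-0.4, -0.2, 0.3]
gripper_width: 1.0
```

>>> {"name": "play_rows", "arguments": {
  "plan": [
    [-30, 0, 0, 0, -1],
    [-60, 0, 0, 0, -1],
    [-60, -40, 40, 0, -1],
    [-60, -40, 40, 0, -1],
    [-60, -40, 40, 0, -1]
  ]
}}

```text
time: 29.38
tool_pos: [0.6666, -0.0683, 0.2881]
tool_rot: [0.67, -0.225, 0.67, 0.225]
contact_force: [0.3, 0.2, 0.4]
gripper_width: 0.999
```

```bash
python3 - <<'E'
from h import *
st(); f=grab('scene'); t=grab('wrist')
cv2.imwrite('pics/p9.png',np.hstack([cv2.resize(f['img'][80:320,180:400],(440,480)),cv2.resize(t['img'],(360,480))])[:,:,::-1])
E
```

```text
{'time': 29.375, 'joint_pos': [-0.213, 0.1202, 1.3871, 0.0, 1.6342, -2.431], 'tool_pos': [0.6666, -0.0683, 0.2881], 'tool_rot': [0.6705, -0.2249, 0.6703, 0.2248], 'contact_force': [0.2707, 0.2387, 0.4149], 'ft_torque': [-0.0167, -0.0313, 0.0072], 'gripper_width': 0.999}
```

View pics/p9.png

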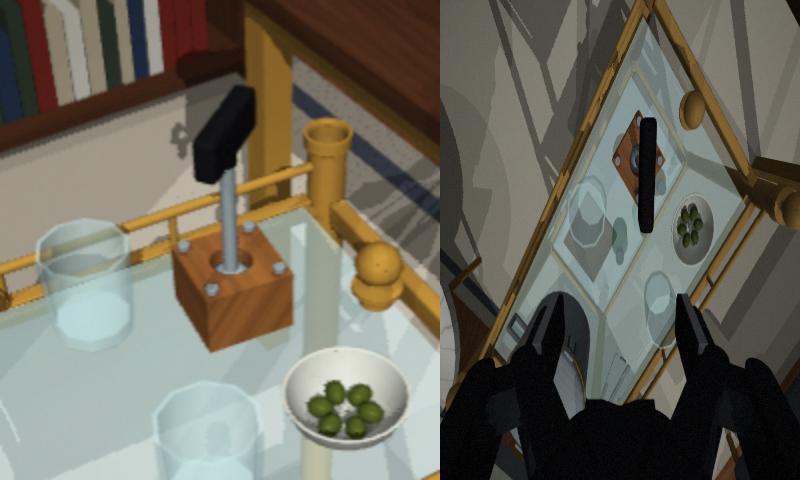

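```bash
python3 -c "
from h import *
print(manip.job_done())"
```

```text
the job is handed in; nothing more can be done
None
```

The nut is turned up snug and the driver stands back in its hole in the block, released. The job is handed in at about 29.4 s.

- **First grasp:** the jaws closed on nothing. In the cameras the fingertips were about 38 mm higher than the reported tool position, just above the grip. I went 36 mm lower and gripped the driver (opening 0.22).
- **Seating:** I lowered the driver down the open post. It touched the bore wall once at about 6 N, and I re-centred it. It then dropped onto the nut first time, with contact at tool height 0.0704 m, the height expected for a fully seated driver. I pressed down about 14 N for a moment, then relieved it before turning.
- **Turning:** I turned it clockwise about 1.12 rad at roughly 0.14 to 0.24 N m. Near the end the torque rose from 0.29 to 0.37 to 0.56 N m and stayed there while holding still. I took that as the hard stop, without turning further to confirm. I then backed off 0.17 rad within the socket's play until the torque read about zero, and lifted out.
- **Last checks:** the driver touched the pocket floor at the same height it was picked from (0.1384 m). The final picture shows it upright in the block and the gripper clear. The finial, dish and tumblers look unmoved; I did not measure their positions again.

The nut's angle cannot be read directly, so that it is tight rests on the torque rise alone.

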